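# Unlock and lift out the bobbin cassette

## Task

Free the locked bobbin cassette: take the key from its wooden stand, push it fully down into the slot of the dock's round lock, turn the lock clockwise with it by about a quarter turn so that the tongue swings right off the cassette, and leave the key in there. Then squeeze the cassette's two side catches together with the fingers while it sits in the dock and lift it straight up out of it. The job ends holding: finish with the cassette still squeezed between the fingers, level and still, its underside at least 5 cm above the dock's walls and touching nothing else, with the other things on the table left where they stand.

Things in the scene. Friction and masses are not known exactly. Their poses are not given: they have to be found in the camera images.
- dock: Grey base plate fixed to the table, 166 x 94 x 10 mm, with low walls to 26 mm above the table that hold the cassette; the round lock stands on one end. Origin at table level straight below the seated cassette's centre; x runs from the lock (at x = -82 mm) to the cassette, y to the left, z up. Turned up to 0.6 rad either way.
- lock_slot (a point): Centre of the key slot's mouth, on the axis and top face of the lock, 42 mm above the table. The lock is a round steel drum 50 mm in diameter. The slot is a rectangle 14.4 x 8.4 mm, 22.5 mm deep, with a small chamfer; its long side lies along this point's x axis, which turns with the drum; z up.
- lock_tongue (a point): Tip of the steel tongue (12 mm wide, 6 mm thick) that sticks out of the drum along lock_slot's x axis, 40 mm from the lock's axis, and turns with it. While locked it lies just above a flange on the cassette's foot, so that the cassette cannot rise.
- lock (a joint): Angle of the lock drum in rad; grows as it turns clockwise seen from above. Starts between 0 and 0.25 (0: tongue and slot point straight at the cassette); the tongue is clear of the cassette from about 1.0; stops at 1.45. Light friction (0.04 N m); stays where it is left. The key has about 0.2 rad of play in the slot, so the drum lags behind it.
- key: Key standing upright in its stand, 40 g, 63 mm tall. Steel blade 11.5 mm (key's x) by 5.6 mm (y), 22 mm long, its lowest 6 mm slimmer (8 x 3 mm); above it a 17 mm round shoulder that comes to rest on the lock's face, a thin neck, then the black bow. Origin at the middle of the blade's lower end, z up. Works either way round (half a turn).
- key_bow (a point): Middle of the key's flat black bow, 48 mm above the key's lower end. The bow is 28 mm wide (key's x), 9 mm thick (key's y) and 30 mm tall: pinch it across its thickness. Its lower edge stands 11 mm above the stand, or the lock's face, when the key is fully in.
- key_stand: Fixed wooden block 54 x 54 x 30 mm with the slot in which the key stands, blade 22 mm down in it with about 1.3 mm of play each side. Origin at its underside's centre. It stands to the left or to the right of the dock.
- cassette: White bobbin cassette seated in the dock between its walls (1.5 mm of play), about 0.25 kg, 80 mm (x) by 34 mm (y) by 64 mm tall with four bobbins along its top and two grey sprung catches, one on each long side. Origin at the centre of its underside, 10 mm above the table when seated; axes as the dock's.
- catch_left_pad (a point): Centre of the outer face of the finger pad of the catch on the cassette's +y side: pad 30 mm wide (x), 26 mm tall; 52 mm above the cassette's underside (62 mm above the table when seated), 28 mm out from the cassette's middle plane. The pad stands 36 mm clear above the dock's walls at its centre.
- catch_right_pad (a point): The same on the -y side. The two pads are 56 mm apart over their outer faces at rest and 42 mm when both are squeezed fully in.
- catch_left (a joint): Inward travel of the left catch in m: 0 at rest, 0.007 fully in. The spring pushes back with 3 N at the start and 8 N fully in. The hook at its foot catches under the dock's side lip; it is free of it from about 0.0045 on.
- catch_right (a joint): The same for the right catch.
- spool_gold: gold thread spool, 28 mm diameter, 36 mm tall, standing close beyond the dock. A bystander; origin at its underside.
- spool_red: red thread spool, 28 mm diameter, 36 mm tall, standing about 60 mm from the key stand's centre. A bystander; origin at its underside.
- tumbler: clear plastic tumbler, 68 mm diameter, 85 mm tall, standing at the far side. A bystander; origin at its underside.
- hoop: wooden embroidery hoop lying flat, 110 mm diameter, 10 mm thick, at the far side. A bystander; origin at its underside.
- basket: woven six-sided basket with lid, about 155 mm across, 86 mm tall, at the far left. A bystander; origin at its underside.
- pin_pot: wooden pin-cushion pot, 54 mm diameter, 46 mm tall; stands where the key stand does not, left or right of the dock. A bystander; origin at its underside.
- scissors: embroidery scissors lying flat, about 120 mm long, at the far right. A bystander; origin at its underside.
Not all that is in view belongs to the job. What is shaped like the cassette but blue is not meant. What is shaped like the key_stand but turquoise is not meant.

How it is judged:
By the outcome, as a careful person would: the job done as asked, in the order asked, and still so for the second after the job is handed in, while the arm keeps its last pose, push and grip.
It also fails if it takes over 61 s, if anything falls off the work surface, if the arm or the gripper's body presses on something with over 40 N, if the wrist force passes 120 N, or if a joint passes its speed limit or range.

## Robot

A 7-joint arm with a two-finger parallel gripper is mounted at the origin on the work surface. World frame = base frame: x ahead of the robot, y to its left, z up, the work surface at z = 0. Lengths are in m, angles in rad, forces in N, time in s.
With the tool pointing down it reaches from about 0.4 to 0.85 m from the base axis. Payload 4.5 kg.
Tool frame: the origin (TCP) lies between the finger pads; the fingertips stand 11 mm ahead of it and the grasp point (between the pads) lies 8 mm behind it (r.tip_reach is the distance from the TCP to the fingertips, in m); x points along the fingers, y is the direction in which the jaws open and shut, and the axes are right-handed (so a half turn about x gives the same grasp; the last joint's range is limited). The gripper opens to 88 mm and grips with 3 to 60 N. Pads are 18 mm wide; open, the fingers measure 123 mm over their backs; the gripper's body (75 mm by 187 mm) begins 45 mm behind the grasp point.
Start: joints at [-1.194, 0.689, -0.195, 1.565, 0.157, 0.902, -0.215], TCP at [0.21, 0.589, 0.25] pointing down, gripper open.
Joint ranges: [-3.01, 3.01], [-0.46, 2.08], [-1.47, 1.51], [0.13, 2.56], [-1, 4.14], [0.04, 2.09], [-2.66, 2.66]. Speed limits (rad/s): [2.57, 2.57, 3.14, 3.14, 3.14, 3.14, 3.14].

## Interface

Orientations are given as a unit quaternion [x, y, z, w].
In Python, from plant import r gives the robot as it stands.
- The arm moves only by the tool drive_tool, never from a script. Its argument "deltas" is a list of rows, each a list of 3 entries, a list of its own where there are three numbers: the turn, a rotation vector about the tool's x, y, z in degrees, then the shift along the tool's x, y, z in cm, then the finger opening in cm, from 0 to 8.81. A call has 1 to 12 rows; each row shifts and turns the commanded pose from where the row before left it, along the tool's axes as they then stand; what a row does not reach is not made up. A row lasts 1/12 s, in which the tool goes at most 41.7 mm and 7.16 degrees, less where a joint would pass 70% of its speed; a pose out of reach is approached as far as the arm can. A call is refused whole if a number of a shift passes 4.17 or a number of a turn 7.16, either way. A call with a gripper value outside its range is refused whole. The fingers move at their own pace and stop on an object; "force" is the grip in N (left out, the last holds). Time passes only in rows, so rows that do not move let the fingers close. It gives the time, the measured TCP pose, the force and the opening at its end, in the units of the state.
- r.get_state(): the state, without advancing time (a new reading comes with each control period).
- r.snapshot(name): name is "scene" or "top" or "wrist"; returns a dict with "color" (480x640x3 uint8, red, green, blue), "fov_y" (degrees; the focal length in pixels is half the picture's height over the tangent of half this angle, whatever the lens; pixels are square), "cx", "cy" (the principal point, pixels), "extrinsics" (4x4, takes a point from world to camera coordinates); the wrist camera has in their place "tool_from_camera" (4x4, takes a point from camera to tool coordinates, whose origin is the TCP and whose axes are the tool frame's). Camera axes: x right, y up, looking along -z (the intrinsics and any distortion apply to the point x, -y, -z); pixel columns grow to the right and rows downward; lengths in m; the calibration is good to about 2 mm. The wrist camera is an equidistant fisheye: a pixel r from the principal point sees the ray r / f radians off the axis. A picture is of the moment at which its call begins: read the wrist's pose just before it. There is no depth.
- r.finish_job(): hands the job in, once; it reports no verdict.
The state is a dict: "clock": time; "q": joint angles; "qd": joint speeds; "joint_torque": joint torques, N m; "tool_pos": TCP position; "eef_rot": TCP orientation; "contact_force": force on the tool from outside, world axes, zero at the start; "moment": the same for the moment, N m; "opening": opening from 0.0 (shut) to 1.0 (fully open).
Only numpy, scipy, OpenCV 4.12 (cv2) and the standard library are available. Lean on these libraries where they do the work, as an engineer would, in place of code of your own. Each camera call takes 0.05 s, during which the arm holds its last target. There are 200 camera calls.

## Working session

There is one attempt and no reset: what is moved stays moved. The work goes in short steps, Python scripts to look and compute and a tool call to move; the robot and the scene stay as the last step left them, time stands still between calls to the robot, and variables do not carry over. Pictures are saved under pics/ and viewed, about 8 in all and at most 12, crops included, and the job is handed in when it is done.

Besides the shell and the picture viewer there is one more tool, called after ">>>" as name(argument=value, ...) on one line, values as JSON. drive_tool: Moves the arm, as the interface text tells. Its arguments: {"type":"object","properties":{"deltas":{"type":"array","items":{"type":"array"}},"force":{"type":"number"}},"required":["deltas"]}

```bash
mkdir -p pics
python3 - <<'E'
from plant import r
import cv2,pickle
s=r.get_state();print(s['clock'],s['tool_pos'],s['eef_rot'],s['opening'])
d={}
for n in ('scene','top'):
    p=r.snapshot(n);d[n]=p
    print(n,p['fov_y'],p['cx'],p['cy'],p['extrinsics'],[k for k in p])
    cv2.imwrite(f'pics/{n}0.png',p['color'][:,:,::-1])
pickle.dump(d,open('s0.pkl','wb'))
E
```

```text
0.0 [0.20989227 0.58801944 0.24887659] [ 0.11987801  0.69682613 -0.12123464  0.69668126] 0.9985511992352072
scene 54.959680437235754 321.2074138788706 231.16487502946532 [[-0.74613654  0.66577461 -0.00494339  0.42072163]
 [-0.48971709 -0.54376766  0.6815379   0.24698411]
 [ 0.45106257  0.51094119  0.73176612 -1.25268149]
 [ 0.          0.          0.          1.        ]] ['color', 'fov_y', 'cx', 'cy', 'extrinsics']
top 44.83640383072286 323.7518529528746 241.6884401644955 [[-0.02794459 -0.99942666 -0.01911673  0.04174062]
 [ 0.9846874  -0.03081448  0.17158434 -0.55035163]
 [-0.17207504 -0.01402915  0.98498394 -1.43297569]
 [ 0.          0.          0.          1.        ]] ['color', 'fov_y', 'cx', 'cy', 'extrinsics']
```

View pics/top0.png

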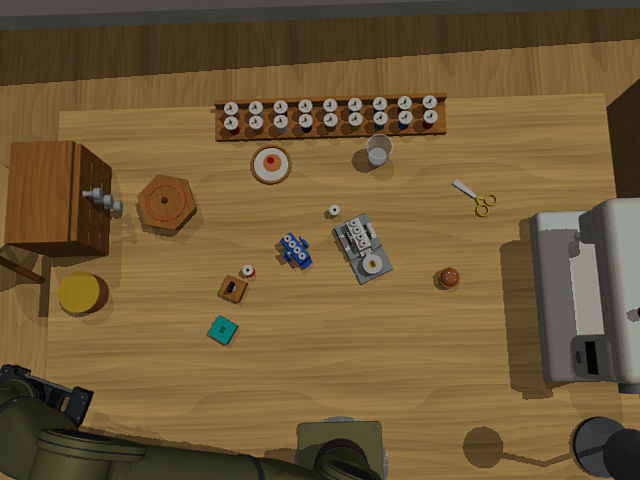

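View pics/scene0.png

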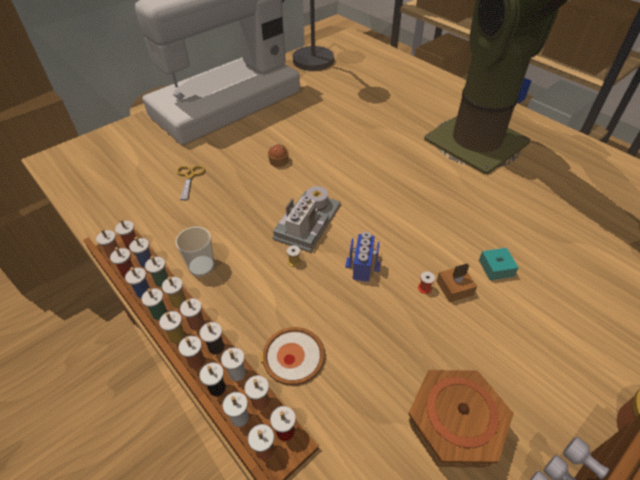

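Top view: key stand candidates are the wooden block with black bow (233,289) and the turquoise block (223,330), which is the decoy. Cassette candidates are the white one in the grey dock (358,236) and the blue one (296,251), the decoy. I choose the wooden block and the white cassette, and check them in one close crop.

```bash
cat > h.py <<'E'
import numpy as np,cv2,pickle
from scipy.spatial.transform import Rotation as R
def ray(p,u,v):
    f=240/np.tan(np.radians(p['fov_y']/2)); E=p['extrinsics']
    d=np.array([(u-p['cx'])/f,-(v-p['cy'])/f,-1]); Rm=E[:3,:3]
    return -Rm.T@E[:3,3], Rm.T@d
def wray(p,pos,q,u,v):
    f=240/np.tan(np.radians(p['fov_y']/2)); dx,dy=u-p['cx'],v-p['cy']; rr=np.hypot(dx,dy)
    th=rr/f; s=np.sin(th)/max(rr,1e-9); d=np.array([dx*s,-dy*s,-np.cos(th)])
    T=p['tool_from_camera']; Q=R.from_quat(q).as_matrix()
    return pos+Q@T[:3,3], Q@T[:3,:3]@d
def onz(od,z):
    o,d=od; return (o+d*(z-o[2])/d[2]).round(4)
def wproj(p,pos,q,P):
    f=240/np.tan(np.radians(p['fov_y']/2));T=p['tool_from_camera']; Q=R.from_quat(q).as_matrix()
    c=T[:3,:3].T@(Q.T@(np.array(P)-pos)-T[:3,3]); th=np.arctan2(np.hypot(c[0],c[1]),-c[2]); n=np.hypot(c[0],c[1])+1e-12
    return p['cx']+f*th*c[0]/n, p['cy']-f*th*c[1]/n
E
python3 - <<'E'
from h import *
d=pickle.load(open('s0.pkl','rb'));p=d['top']
c=p['color'][200:350,200:400,::-1];cv2.imwrite('pics/topcrop.png',cv2.resize(c,None,fx=4,fy=4,interpolation=cv2.INTER_CUBIC))
print('stand',onz(ray(p,233,289),.03),onz(ray(p,232,287),.06),'lock',onz(ray(p,372,264),.042),'cass',onz(ray(p,358,236),.074))
print('blue',onz(ray(p,296,251),.06),'red',onz(ray(p,248,271),.036))
E
```

```text
stand [0.4394 0.2603 0.03  ] [0.4416 0.2576 0.06  ] lock [ 0.4912 -0.0952  0.042 ] cass [ 0.5586 -0.061   0.074 ]
blue [0.5276 0.0958 0.06  ] red [0.4836 0.2209 0.036 ]
```

View pics/topcrop.png

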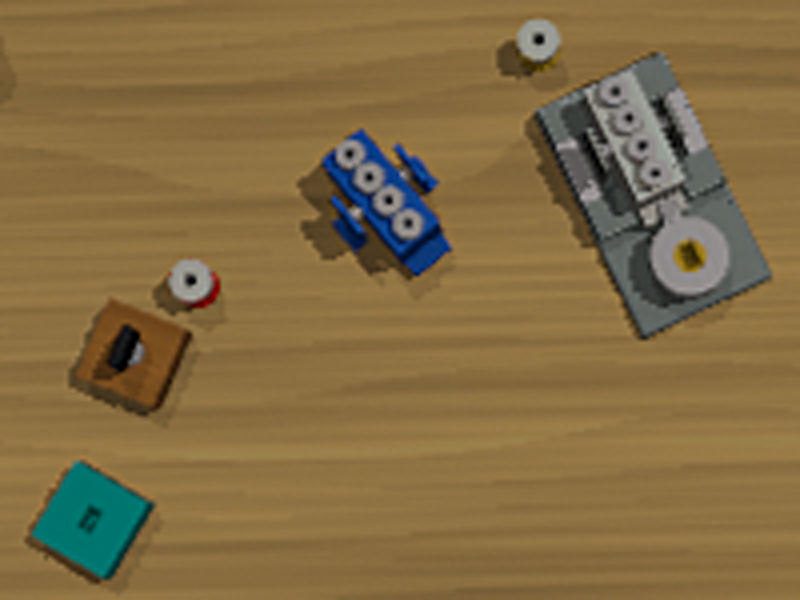

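Confirmed: the black bow stands in the wooden block (crop 125,347), the turquoise slot is empty (90,518), and the white cassette sits in the dock with its tongue at about (668,205) and the lock at (690,255).

```bash
cat >> h.py <<'E'
def plan(s,P,ydeg):
    """turn (tool rotvec deg) to point down with jaw axis y at world angle ydeg (mod 180), then shift in the turned axes, cm"""
    Q=R.from_quat(s['eef_rot']); best=None
    for a in (ydeg,ydeg+180):
        a=np.radians(a); x=np.array([0,0,-1.]);y=np.array([np.cos(a),np.sin(a),0]);T=R.from_matrix(np.c_[x,y,np.cross(x,y)])
        rv=(Q.inv()*T).as_rotvec(degrees=True)
        print('turn',rv.round(2),'shift cm',(T.inv().apply(np.array(P)-s['tool_pos'])*100).round(2))
def yaw(s):
    y=R.from_quat(s['eef_rot']).apply([0,1,0]); return np.degrees(np.arctan2(y[1],y[0]))
E
python3 - <<'E'
from h import *
from plant import r
s=r.get_state();p=r.snapshot('wrist');print(p['tool_from_camera'].round(4),p['fov_y'],p['cx'],p['cy'],yaw(s))
plan(s,[.42,.26,.2],64)
E
```

```text
[[-4.000e-04  3.109e-01 -9.504e-01 -1.347e-01]
 [ 1.000e+00 -4.000e-04 -5.000e-04 -3.000e-04]
 [-5.000e-04 -9.504e-01 -3.109e-01 -8.110e-02]
 [ 0.000e+00  0.000e+00  0.000e+00  1.000e+00]] 65.70646984690485 314.21506177101526 243.69083560141001 70.362159653757
turn [6.36 0.01 0.1 ] shift cm [  4.9  -20.28  33.26]
turn [-1.7364e+02 -1.5000e-01  2.0000e-02] shift cm [  4.9   20.28 -33.26]
```

>>> drive_tool(deltas=[[[6.4, 0, 0.1], [0, 0, 0], 8.8], [[0, 0, 0], [0.45, -1.84, 3.02], 8.8], [[0, 0, 0], [0.45, -1.84, 3.02], 8.8], [[0, 0, 0], [0.45, -1.84, 3.02], 8.8], [[0, 0, 0], [0.45, -1.84, 3.02], 8.8], [[0, 0, 0], [0.45, -1.84, 3.02], 8.8], [[0, 0, 0], [0.45, -1.84, 3.02], 8.8], [[0, 0, 0], [0.45, -1.84, 3.02], 8.8], [[0, 0, 0], [0.45, -1.84, 3.02], 8.8], [[0, 0, 0], [0.45, -1.84, 3.02], 8.8], [[0, 0, 0], [0.45, -1.84, 3.02], 8.8], [[0, 0, 0], [0.4, -1.84, 3.02], 8.8]])

```text
clock: 1.15
tool_pos: [0.4203, 0.2595, 0.2]
eef_rot: [0.16, 0.689, -0.159, 0.689]
contact_force: [0.9, 0.4, -0.1]
opening: 0.998
```

>>> drive_tool(deltas=[[[0, 0, 0], [0, 0, 0], 8.8], [[0, 0, 0], [0, 0, 0], 8.8], [[0, 0, 0], [0, 0, 0], 8.8]])

```text
clock: 1.4
tool_pos: [0.4194, 0.2617, 0.2003]
eef_rot: [0.16, 0.689, -0.158, 0.689]
contact_force: [-0.6, 0.6, -0.8]
opening: 0.997
```

Run:
```python
from h import *
from plant import r
s=r.get_state();p=r.snapshot('wrist');pickle.dump((s,p),open('w1.pkl','wb'));print(s['clock'],s['tool_pos'],yaw(s),s['contact_force'])
cv2.imwrite('pics/w1.png',p['color'][:,:,::-1])
```

```text
1.4 [0.419449   0.26169627 0.20032247] 63.970678016414844 [-0.60160594  0.55812259 -0.78595611]
```

View pics/w1.png

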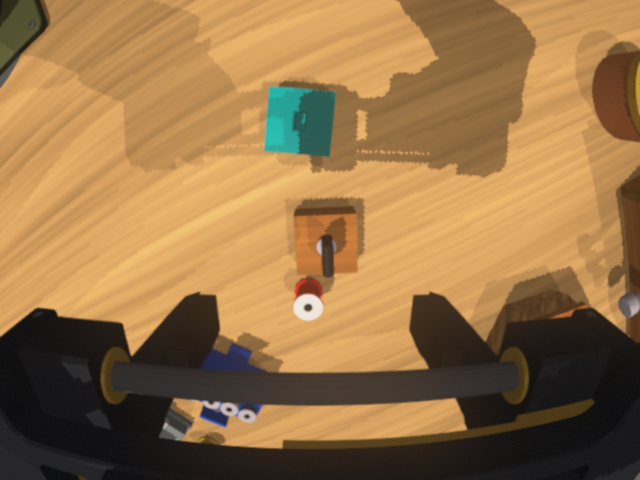

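Wrist view: bow at (327,255), its long side vertical in the picture; stand top around (326,243), red spool (308,300). Jaws are already across the bow's thickness.

Run:
```python
from h import *
s,p=pickle.load(open('w1.pkl','rb'));im=p['color'];pos,q=s['tool_pos'],s['eef_rot']
hsv=cv2.cvtColor(im,cv2.COLOR_RGB2HSV)
sub=np.zeros(im.shape[:2],bool);sub[228:285,312:345]=1
m=(im.max(2)<70)&sub
n,l,st,_=cv2.connectedComponentsWithStats(m.astype(np.uint8))
k=1+st[1:,4].argmax();print(st[k]);ys,xs=np.where(l==k)
for y in range(ys.min(),ys.max()+1,4): print(y,xs[ys==y].min(),xs[ys==y].max(),end='; ')
b=ys.max();far=onz(wray(p,pos,q,xs[ys>=b-1].mean(),b+.5),.071)
near=onz(wray(p,pos,q,xs[ys<=ys.min()+1].mean(),ys.min()-.5),.041)
print('\nfar top',far,'near bottom',near,'mid',(far+near)/2,'len',np.linalg.norm((far-near)[:2]),np.degrees(np.arctan2(*(far-near)[1::-1])))
d=pickle.load(open('s0.pkl','rb'))['top']
# stand mask in wrist
w=cv2.inRange(hsv[195:285,285:370],(5,120,70),(14,255,255));print(w.sum()//255)
for u,v in((295,216),(356,214),(358,271),(297,272)):print(onz(wray(p,pos,q,u,v),.03))
print([np.round(wproj(p,pos,q,[*((far+near)/2)[:2],z])) for z in (.041,.071)])
```

```text
[322 236  10  12  88]
236 324 329; 240 323 330; 244 323 330; 
far top [0.4314 0.2674 0.071 ] near bottom [0.4311 0.2676 0.041 ] mid [0.43125 0.2675  0.056  ] len 0.00036055512754640544 -33.6900675259749
3675
[0.407 0.25  0.03 ]
[0.428  0.2972 0.03  ]
[0.4764 0.2776 0.03  ]
[0.4533 0.2285 0.03  ]
[array([326., 236.]), array([328., 247.])]
```

Run:
```python
from h import *
s,p=pickle.load(open('w1.pkl','rb'));im=p['color'];pos,q=s['tool_pos'],s['eef_rot']
for v in range(230,284,4): print(v,im[v,316:340].max(1).tolist())
print(onz(wray(p,pos,q,328,276.5),.071),onz(wray(p,pos,q,327,235.5),.041),onz(wray(p,pos,q,327.5,247),.071))
```

```text
230 [182, 181, 181, 181, 181, 181, 180, 178, 167, 140, 133, 132, 132, 131, 132, 131, 132, 131, 131, 131, 131, 131, 132, 132]
234 [180, 179, 179, 177, 175, 172, 166, 152, 133, 119, 104, 96, 102, 108, 116, 124, 128, 130, 130, 131, 132, 131, 131, 130]
238 [185, 178, 158, 129, 106, 86, 68, 64, 63, 64, 62, 64, 64, 64, 66, 75, 96, 119, 131, 134, 135, 135, 134, 135]
242 [171, 165, 188, 197, 177, 132, 82, 64, 64, 64, 63, 65, 64, 63, 65, 73, 100, 130, 136, 131, 128, 128, 128, 129]
246 [192, 205, 209, 205, 187, 145, 90, 69, 69, 71, 71, 69, 68, 68, 68, 68, 81, 109, 135, 141, 138, 134, 133, 133]
250 [185, 195, 206, 207, 196, 155, 96, 73, 78, 81, 81, 78, 75, 73, 71, 70, 76, 101, 132, 138, 133, 130, 129, 133]
254 [188, 189, 183, 184, 182, 151, 101, 75, 77, 81, 80, 77, 75, 73, 71, 71, 78, 114, 157, 173, 183, 189, 191, 192]
258 [201, 200, 200, 199, 192, 157, 107, 77, 75, 79, 80, 79, 75, 73, 71, 70, 80, 127, 182, 196, 197, 196, 196, 195]
262 [199, 199, 199, 197, 190, 160, 113, 80, 75, 79, 80, 79, 77, 75, 73, 71, 80, 126, 179, 193, 193, 194, 194, 193]
266 [189, 189, 188, 188, 182, 163, 126, 85, 74, 78, 81, 79, 76, 75, 73, 71, 78, 115, 163, 183, 185, 185, 186, 185]
270 [183, 183, 182, 183, 181, 171, 139, 92, 75, 77, 81, 79, 79, 75, 74, 72, 76, 102, 146, 174, 181, 181, 182, 182]
274 [173, 173, 173, 172, 170, 162, 139, 100, 78, 77, 81, 81, 77, 74, 75, 73, 88, 137, 196, 221, 223, 223, 222, 222]
278 [148, 152, 153, 154, 154, 154, 155, 154, 151, 148, 143, 142, 142, 143, 143, 144, 148, 155, 178, 211, 218, 219, 219, 221]
282 [151, 145, 139, 139, 146, 150, 150, 149, 148, 147, 146, 143, 144, 144, 146, 149, 155, 176, 212, 228, 231, 232, 232, 231]
[0.4528 0.2574 0.071 ] [0.4313 0.268  0.041 ] [0.4309 0.2674 0.071 ]
```

>>> drive_tool(deltas=[[[0, 0, 0], [1, 0.55, 0.9], 5], [[0, 0, 0], [1.8, 0.53, 0.9], 5], [[0, 0, 0], [2.5, 0, 0], 5], [[0, 0, 0], [2.5, 0, 0], 5], [[0, 0, 0], [2, 0, 0], 5], [[0, 0, 0], [1.5, 0, 0], 5], [[0, 0, 0], [1.0, 0, 0], 5], [[0, 0, 0], [0, 0, 0], 5], [[0, 0, 0], [0, 0, 0], 5]])

```text
clock: 2.2
tool_pos: [0.4402, 0.2642, 0.0774]
eef_rot: [0.159, 0.689, -0.158, 0.689]
contact_force: [-0.2, 0.1, 0.2]
opening: 0.57
```

Run:
```python
from h import *
from plant import r
s=r.get_state();p=r.snapshot('wrist');pickle.dump((s,p),open('w2.pkl','wb'));print(s['clock'],s['tool_pos'],yaw(s),s['contact_force'],s['opening'])
c=p['color'][230:430,180:460,::-1];cv2.imwrite('pics/w2.png',cv2.resize(c,None,fx=2.5,fy=2.5))
plan(s,[.4403,.2635,.052],64)
```

```text
2.2 [0.44016382 0.26416327 0.07738807] 64.06723085211225 [-0.20520682  0.13714386  0.24480192] 0.569609403850156
turn [ 0.07 -0.04 -0.11] shift cm [ 2.54 -0.05  0.04]
turn [-1.7993e+02  1.7000e-01 -6.0000e-02] shift cm [ 2.54  0.05 -0.04]
```

View pics/w2.png

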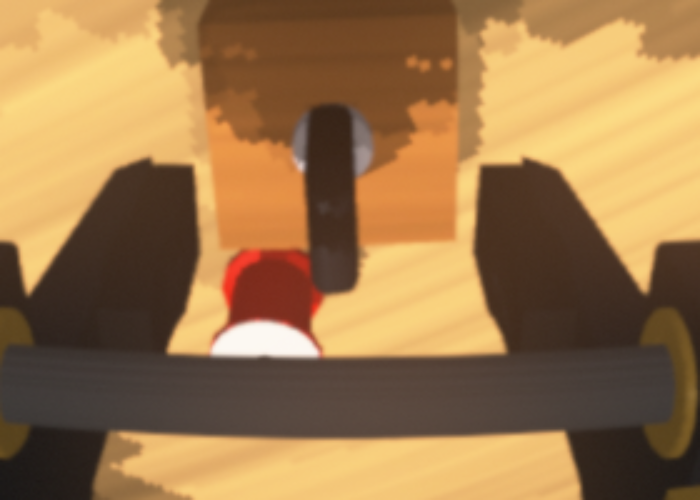

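The bow (332,200) is centred between the fingers (193 and 478); descend and grip.

>>> drive_tool(deltas=[[[0, 0, 0], [1.3, -0.05, 0.04], 5], [[0, 0, 0], [1.2, 0, 0], 5], [[0, 0, 0], [0, 0, 0], 5], [[0, 0, 0], [0, 0, 0], 5], [[0, 0, 0], [0, 0, 0], 0.5], [[0, 0, 0], [0, 0, 0], 0.5], [[0, 0, 0], [0, 0, 0], 0.5], [[0, 0, 0], [0, 0, 0], 0.5], [[0, 0, 0], [0, 0, 0], 0.5], [[0, 0, 0], [0, 0, 0], 0.5], [[0, 0, 0], [0, 0, 0], 0.5], [[0, 0, 0], [0, 0, 0], 0.5]], force=30)

```text
clock: 3.25
tool_pos: [0.4409, 0.2625, 0.0524]
eef_rot: [0.16, 0.689, -0.159, 0.689]
contact_force: [0.9, -0.4, 1.7]
opening: 0.099
```

>>> drive_tool(deltas=[[[0, 0, 0], [-0.6, 0, 0], 0.5], [[0, 0, 0], [-1, 0, 0], 0.5], [[0, 0, 0], [-1, 0, 0], 0.5], [[0, 0, 0], [-1.4, 0, 0], 0.5], [[0, 0, 0], [-2, 0, 0], 0.5], [[0, 0, 0], [-2, 0, 0], 0.5], [[0, 0, 0], [-2, 0, 0], 0.5], [[0, 0, 0], [0, 0, 0], 0.5], [[0, 0, 0], [0, 0, 0], 0.5]])

```text
clock: 4.0
tool_pos: [0.4415, 0.2627, 0.154]
eef_rot: [0.161, 0.688, -0.158, 0.69]
contact_force: [-0.1, 0.7, -0.4]
opening: 0.099
```

Run:
```python
from h import *
from plant import r
s=r.get_state();print(s['clock'],s['tool_pos'],yaw(s),s['contact_force'],s['opening'])
# top image: dock orientation & lock
p=pickle.load(open('s0.pkl','rb'))['top']
for n,u,v,z in(('lock',372.3,264,.042),('c far-l',333.5,228.5,.01),('far-r',366,213,.01),('near-r',392.5,268,.01),('near-l',360.5,284.5,.01),('b1',353.8,223,.074),('b4',363.8,243.5,.074)):print(n,onz(ray(p,u,v),z))
for dy in(112,-68):plan(s,[.47,-.095,.16],dy)
```

```text
4.0 [0.44149673 0.26265729 0.15398637] 63.94479977508184 [-0.13271634  0.74470775 -0.42304485] 0.09937403754987512
lock [ 0.4911 -0.0959  0.042 ]
c far-l [ 0.5923 -0.0006  0.01  ]
far-r [ 0.6311 -0.0873  0.01  ]
near-r [ 0.4834 -0.1498  0.01  ]
near-l [ 0.4431 -0.0655  0.01  ]
b1 [ 0.5921 -0.0517  0.074 ]
b4 [ 0.5391 -0.0747  0.074 ]
turn [-48.06   0.19  -0.22] shift cm [ -0.6  -34.23 -10.76]
turn [131.94  -0.27  -0.23] shift cm [-0.6  34.23 10.76]
turn [131.94  -0.27  -0.23] shift cm [-0.6  34.23 10.76]
turn [-48.06   0.19  -0.22] shift cm [ -0.6  -34.23 -10.76]
```

>>> drive_tool(deltas=[[[-6.5, 0, 0], [0, 0, 0], 0.5], [[-6.5, 0, 0], [0, 0, 0], 0.5], [[-6.5, 0, 0], [0, 0, 0], 0.5], [[-6.5, 0, 0], [0, 0, 0], 0.5], [[-6.5, 0, 0], [0, 0, 0], 0.5], [[-6.5, 0, 0], [0, 0, 0], 0.5], [[-6, 0.2, -0.2], [0, 0, 0], 0.5], [[0, 0, 0], [0, 0, 0], 0.5]])

```text
clock: 4.67
tool_pos: [0.4403, 0.2618, 0.1515]
eef_rot: [-0.118, 0.699, 0.116, 0.696]
contact_force: [-0.0, 0.6, -0.3]
opening: 0.101
```

Run:
```python
from h import *
from plant import r
s=r.get_state();print(s['clock'],s['q'],yaw(s));plan(s,[.491,-.095,.16],109)
```

```text
4.6667 [-0.38325634  0.72238594 -0.39848518  1.98288111  0.52083691  0.54236958
  0.75701389] 109.10424891137664
turn [ 0.1  -0.26  0.12] shift cm [ -0.85 -35.39  -6.82]
turn [-179.9    -0.18   -0.41] shift cm [-0.85 35.39  6.82]
```

>>> drive_tool(deltas=[[[0.1, -0.2, 0.1], [-0.08, -3.5, -0.68], 0.5], [[0, 0, 0], [-0.08, -3.54, -0.68], 0.5], [[0, 0, 0], [-0.08, -3.54, -0.68], 0.5], [[0, 0, 0], [-0.08, -3.54, -0.68], 0.5], [[0, 0, 0], [-0.08, -3.54, -0.68], 0.5], [[0, 0, 0], [-0.08, -3.54, -0.68], 0.5], [[0, 0, 0], [-0.08, -3.54, -0.68], 0.5], [[0, 0, 0], [-0.08, -3.54, -0.68], 0.5], [[0, 0, 0], [-0.08, -3.54, -0.68], 0.5], [[0, 0, 0], [-0.1, -3.54, -0.68], 0.5], [[0, 0, 0], [0, 0, 0], 0.5], [[0, 0, 0], [0, 0, 0], 0.5]])

```text
clock: 5.67
tool_pos: [0.4902, -0.097, 0.1599]
eef_rot: [-0.113, 0.698, 0.113, 0.698]
contact_force: [-0.9, 0.5, -0.9]
opening: 0.101
```

>>> drive_tool(deltas=[[[0, 0, 0], [0, 0, 0], 0.5], [[0, 0, 0], [0, 0, 0], 0.5]])

```text
clock: 5.83
tool_pos: [0.4906, -0.0923, 0.1605]
eef_rot: [-0.116, 0.697, 0.117, 0.698]
contact_force: [0.2, 0.9, -0.1]
opening: 0.102
```

Run:
```python
from h import *
from plant import r
s=r.get_state();p=r.snapshot('wrist');pickle.dump((s,p),open('w3.pkl','wb'));print(s['clock'],s['tool_pos'],yaw(s),s['qd'].round(3) if hasattr(s['qd'],'round') else s['qd'])
print(wproj(p,s['tool_pos'],s['eef_rot'],[.491,-.095,.042]))
c=p['color'][180:400,200:440,::-1];cv2.imwrite('pics/w3.png',cv2.resize(c,None,fx=2.7,fy=2.7,interpolation=cv2.INTER_CUBIC))
```

```text
5.8333 [ 0.49063021 -0.09232027  0.16052791] 108.9638213587341 [-0.01  -0.004 -0.003 -0.     0.001  0.002  0.005]
(np.float64(310.3005260004962), np.float64(240.59244740256725))
```

View pics/w3.png

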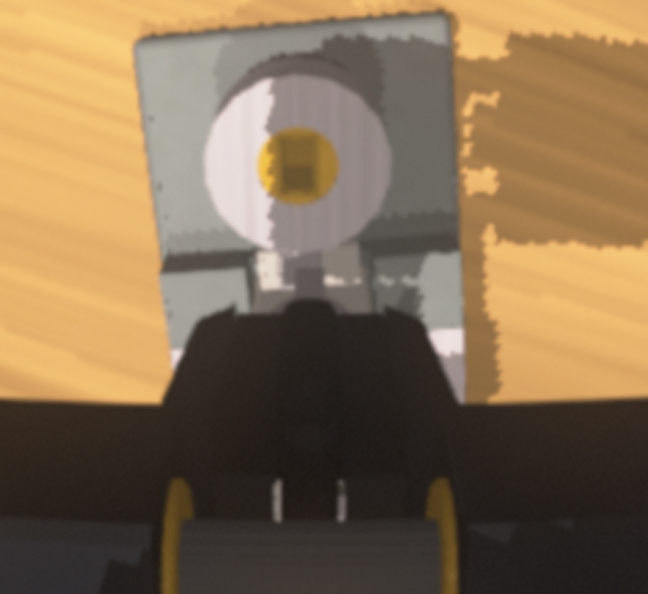

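The slot in its gold ring is at crop (298,165), i.e. px (310,241), as predicted. The tongue at (308,280) points straight at the cassette.

Run:
```python
from h import *
s,p=pickle.load(open('w3.pkl','rb'));im=p['color'];pos,q=s['tool_pos'],s['eef_rot']
hsv=cv2.cvtColor(im,cv2.COLOR_RGB2HSV)
g=cv2.inRange(hsv[215:270,285:338],(15,110,60),(35,255,255));k=np.argwhere(g)[:,::-1]
(c,rad)=cv2.minEnclosingCircle(k.astype(np.float32));c=np.array(c)+[285,215];print('gold',c,rad,onz(wray(p,pos,q,*c),.042))
for v in range(226,258,2):print(v,im[v,294:328,:].max(1).tolist())
```

```text
gold [309.92307663 241.        ] 14.486371994018555 [ 0.4914 -0.0952  0.042 ]
226 [234, 235, 234, 224, 190, 159, 152, 152, 152, 151, 151, 153, 152, 153, 155, 157, 155, 153, 152, 151, 151, 153, 152, 151, 150, 151, 150, 150, 153, 153, 153, 152, 148, 147]
228 [233, 235, 234, 227, 203, 170, 156, 152, 153, 154, 156, 157, 158, 159, 159, 160, 160, 158, 157, 157, 156, 156, 154, 152, 151, 150, 148, 148, 151, 153, 153, 150, 148, 146]
230 [232, 235, 236, 234, 231, 220, 181, 159, 147, 141, 138, 137, 139, 140, 141, 143, 141, 141, 139, 140, 140, 140, 140, 144, 151, 154, 152, 151, 151, 153, 153, 151, 148, 148]
232 [233, 235, 236, 235, 232, 219, 181, 160, 145, 134, 123, 120, 125, 127, 127, 128, 127, 126, 126, 126, 126, 128, 132, 140, 150, 157, 158, 156, 154, 154, 153, 151, 148, 148]
234 [232, 235, 236, 236, 226, 183, 163, 157, 146, 136, 125, 120, 125, 126, 126, 127, 126, 126, 126, 127, 127, 128, 132, 140, 151, 158, 159, 159, 159, 158, 153, 150, 148, 148]
236 [232, 236, 238, 238, 229, 196, 177, 165, 149, 138, 125, 119, 124, 127, 128, 128, 128, 128, 127, 127, 127, 129, 133, 140, 153, 159, 162, 162, 16
[... 1077 characters left out ...]

250 [229, 232, 233, 232, 232, 221, 183, 162, 150, 136, 124, 119, 119, 123, 123, 124, 123, 122, 119, 117, 120, 125, 131, 138, 150, 158, 159, 154, 150, 152, 152, 150, 147, 146]
252 [229, 232, 233, 232, 221, 187, 172, 164, 155, 150, 146, 144, 145, 147, 147, 147, 148, 147, 144, 142, 143, 145, 143, 142, 148, 146, 145, 147, 150, 152, 151, 149, 147, 146]
254 [228, 231, 233, 232, 230, 226, 216, 178, 154, 153, 155, 156, 155, 158, 160, 159, 160, 159, 159, 158, 154, 150, 151, 145, 145, 146, 148, 148, 149, 152, 151, 149, 146, 147]
256 [228, 231, 233, 232, 230, 221, 183, 158, 152, 151, 151, 150, 149, 148, 151, 152, 152, 150, 146, 147, 148, 149, 150, 150, 149, 148, 148, 149, 149, 151, 150, 149, 147, 147]
```

Run:
```python
from h import *
s,p=pickle.load(open('w3.pkl','rb'));pos,q=s['tool_pos'],s['eef_rot'];Q=R.from_quat(q)
for n,t in (('key bottom',[.0444,0,0]),('key bottom near',[.0444,0,-.004]),('shoulder',[.0224,0,-.008]),('fingertip',[.011,0,-.009])):
    u=np.array(wproj(p,pos,q,pos+Q.apply(t)));print(n,u,(u-[200,180])*2.7)
a=np.radians(23.4)
for an in (23.4,19.5): 
    u=np.array(wproj(p,pos,q,[.4914+.04*np.cos(np.radians(an)),-.0952+.04*np.sin(np.radians(an)),.03]));print('tongue',an,(u-[200,180])*2.7)
plan(s,[.492,-.095,.091],109.5)
```

```text
key bottom [314.1583379  284.32209429] [308.22751234 281.66965458]
key bottom near [314.16190892 277.37679561] [308.23715408 262.91734814]
shoulder [314.14894937 288.17285243] [308.20216329 292.06670157]
fingertip [314.13977933 297.10642433] [308.1774042 316.1873457]
tongue 23.4 [308.19040374 283.18277792]
tongue 19.5 [298.80715358 283.54824035]
turn [-0.54  0.06 -0.06] shift cm [ 6.95 -0.3   0.04]
turn [ 1.7946e+02 -1.0000e-01 -9.0000e-02] shift cm [ 6.95  0.3  -0.04]
```

The grey patch at crop (308,265–295) is the held key's tip, where predicted (308,263–282), so the key is centred in the hand. The slot points at about 19.5°. Descend to just above the mouth.

>>> drive_tool(deltas=[[[-0.5, 0, 0], [0.8, -0.15, 0], 0.5], [[0, 0, 0], [1.6, -0.15, 0.04], 0.5], [[0, 0, 0], [1.8, 0, 0], 0.5], [[0, 0, 0], [1.5, 0, 0], 0.5], [[0, 0, 0], [0.8, 0, 0], 0.5], [[0, 0, 0], [0.45, 0, 0], 0.5], [[0, 0, 0], [0, 0, 0], 0.5], [[0, 0, 0], [0, 0, 0], 0.5], [[0, 0, 0], [0, 0, 0], 0.5], [[0, 0, 0], [0, 0, 0], 0.5]])

```text
clock: 6.72
tool_pos: [0.4927, -0.097, 0.0918]
eef_rot: [-0.119, 0.696, 0.119, 0.698]
contact_force: [-0.4, -0.5, -0.8]
opening: 0.098
```

Run:
```python
from h import *
from plant import r
s=r.get_state();p=r.snapshot('wrist');pickle.dump((s,p),open('w4.pkl','wb'));print(s['clock'],s['tool_pos'],yaw(s),s['contact_force'])
plan(s,[.492,-.095,.0644],109.5)
c=p['color'][200:340,220:410,::-1];cv2.imwrite('pics/w4.png',cv2.resize(c,None,fx=4,fy=4,interpolation=cv2.INTER_CUBIC))
pos,q=s['tool_pos'],s['eef_rot'];Q=R.from_quat(q)
for t in ([.0444,0,-.004],[.0444,0,.004],[.0444,0,0]):print((np.array(wproj(p,pos,q,pos+Q.apply(t)))-[220,200])*4)
print((np.array(wproj(p,pos,q,[.4914,-.0952,.042]))-[220,200])*4)
```

```text
6.7167 [ 0.49270366 -0.09701765  0.09177858] 109.35024965257065 [-0.35034783 -0.52014169 -0.80993924]
turn [-0.15  0.13  0.04] shift cm [2.74 0.21 0.  ]
turn [ 1.7985e+02  6.0000e-02 -2.0000e-01] shift cm [ 2.74 -0.21 -0.  ]
[376.62588892 309.5071382 ]
[376.59800008 364.60664878]
[376.61180836 337.28824459]
[392.77937284 315.92677531]
```

View pics/w4.png

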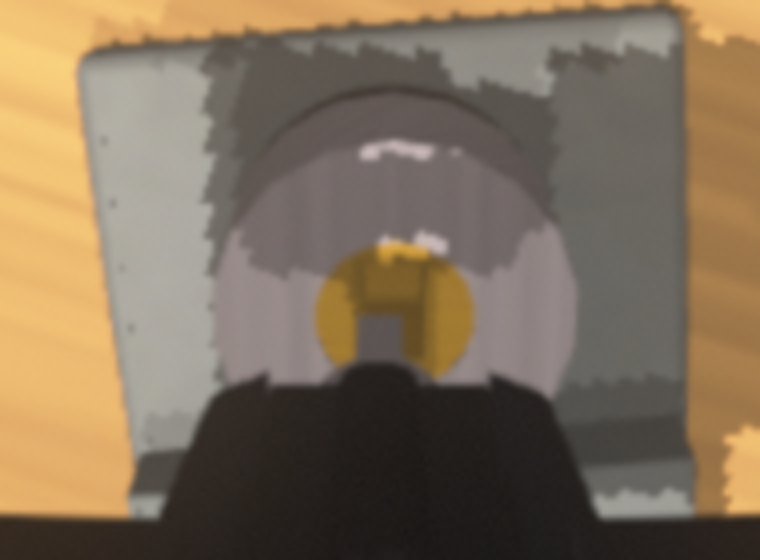

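The tip (380,315) stands left of the slot's centre (394,318) by about 2 mm. Correct, then start in.

>>> drive_tool(deltas=[[[0, 0, 0], [0, 0.22, -0.12], 0.5], [[0, 0, 0], [0, 0, 0], 0.5], [[0, 0, 0], [0, 0, 0], 0.5], [[0, 0, 0], [0, 0, 0], 0.5], [[0, 0, 0], [0, 0, 0], 0.5], [[0, 0, 0], [0, 0, 0], 0.5]])

```text
clock: 7.27
tool_pos: [0.4904, -0.0953, 0.0911]
eef_rot: [-0.119, 0.697, 0.119, 0.697]
contact_force: [-0.1, 0.1, -0.2]
opening: 0.098
```

Run:
```python
from h import *
from plant import r
s=r.get_state();print(s['clock'],s['tool_pos'],yaw(s),s['contact_force'])
plan(s,[.4907,-.0954,.0644],109.5)
```

```text
7.2667 [ 0.49038677 -0.09533049  0.09111726] 109.3564575566145 [-0.14301219  0.10813707 -0.16027674]
turn [-0.14  0.06  0.01] shift cm [ 2.67 -0.02  0.03]
turn [ 1.7986e+02  2.0000e-02 -9.0000e-02] shift cm [ 2.67  0.02 -0.03]
```

>>> drive_tool(deltas=[[[0, 0, 0], [0.35, 0, 0.02], 0.5], [[0, 0, 0], [0.35, 0, 0], 0.5], [[0, 0, 0], [0.3, 0, 0], 0.5], [[0, 0, 0], [0, 0, 0], 0.5], [[0, 0, 0], [0, 0, 0], 0.5]])

```text
clock: 7.68
tool_pos: [0.4904, -0.0951, 0.0808]
eef_rot: [-0.119, 0.697, 0.119, 0.697]
contact_force: [-1.2, 0.2, -0.1]
opening: 0.102
```

>>> drive_tool(deltas=[[[0, 0, 0], [0.3, 0, 0], 0.5], [[0, 0, 0], [0.3, 0, 0], 0.5], [[0, 0, 0], [0.3, 0, 0], 0.5], [[0, 0, 0], [0, 0, 0], 0.5], [[0, 0, 0], [0, 0, 0], 0.5]])

```text
clock: 8.1
tool_pos: [0.4904, -0.0952, 0.0719]
eef_rot: [-0.119, 0.697, 0.119, 0.697]
contact_force: [-0.2, 0.3, 0.7]
opening: 0.097
```

>>> drive_tool(deltas=[[[0, 0, 0], [0.3, 0, 0], 0.5], [[0, 0, 0], [0.3, 0, 0], 0.5], [[0, 0, 0], [0.2, 0, 0], 0.5], [[0, 0, 0], [0.1, 0, 0], 0.5], [[0, 0, 0], [0, 0, 0], 0.5], [[0, 0, 0], [0, 0, 0], 0.5]])

```text
clock: 8.6
tool_pos: [0.4907, -0.0952, 0.0642]
eef_rot: [-0.119, 0.696, 0.119, 0.698]
contact_force: [-1.7, 0.1, 13.8]
opening: 0.099
```

Fully in (bottomed at 13.8 N, at the expected height). Turn clockwise.

>>> drive_tool(deltas=[[[4, 0, 0], [-0.05, 0, 0], 0.5], [[6, 0, 0], [0, 0, 0], 0.5], [[6, 0, 0], [0, 0, 0], 0.5], [[6, 0, 0], [0, 0, 0], 0.5], [[6, 0, 0], [0, 0, 0], 0.5], [[6, 0, 0], [0, 0, 0], 0.5], [[6, 0, 0], [0, 0, 0], 0.5], [[0, 0, 0], [0, 0, 0], 0.5]])

```text
clock: 9.27
tool_pos: [0.4913, -0.0948, 0.0643]
eef_rot: [0.128, 0.694, -0.128, 0.696]
contact_force: [-0.2, 0.6, 8.1]
opening: 0.099
```

>>> drive_tool(deltas=[[[6, 0, 0], [0, 0, 0], 0.5], [[6, 0, 0], [0, 0, 0], 0.5], [[6, 0, 0], [0, 0, 0], 0.5], [[6, 0, 0], [0, 0, 0], 0.5], [[6, 0, 0], [0, 0, 0], 0.5], [[6, 0, 0], [0, 0, 0], 0.5], [[5, 0, 0], [0, 0, 0], 0.5], [[3, 0, 0], [0, 0, 0], 0.5], [[0, 0, 0], [0, 0, 0], 0.5], [[0, 0, 0], [0, 0, 0], 0.5], [[0, 0, 0], [0, 0, 0], 0.5]])

```text
clock: 10.18
tool_pos: [0.4916, -0.0946, 0.0643]
eef_rot: [0.379, 0.597, -0.377, 0.599]
contact_force: [-0.2, 1.1, 7.4]
opening: 0.098
```

Run:
```python
from h import *
from plant import r
s=r.get_state();print(s['clock'],s['tool_pos'],yaw(s),s['contact_force'],s['moment'],s['opening'],s['q'])
```

```text
10.1833 [ 0.49160934 -0.0946409   0.06429318] 25.40424982763118 [-0.24987738  1.08817818  7.37363148] [0.20397773 0.00269764 0.05561152] 0.09828241909471341 [ 0.12234134  0.85420824 -0.03911612  2.07401635  0.13662586  0.21234657
  0.40653065]
```

>>> drive_tool(deltas=[[[0, 0, 0], [0, 0, 0], 2.2], [[0, 0, 0], [0, 0, 0], 2.2], [[0, 0, 0], [0, 0, 0], 2.2], [[0, 0, 0], [-0.5, 0, 0], 2.2], [[0, 0, 0], [-1.5, 0, 0], 2.2], [[0, 0, 0], [-2.5, 0, 0], 2.2], [[0, 0, 0], [-3, 0, 0], 2.2], [[0, 0, 0], [-3, 0, 0], 2.2], [[0, 0, 0], [-2, 0, 0], 2.2], [[0, 0, 0], [0, 0, 0], 2.2]])

```text
clock: 11.02
tool_pos: [0.4925, -0.0957, 0.1925]
eef_rot: [0.38, 0.595, -0.377, 0.6]
contact_force: [-0.0, -1.2, -0.9]
opening: 0.252
```

Run:
```python
from h import *
from plant import r
s=r.get_state();print(s['clock'],s['tool_pos'],yaw(s),s['contact_force'],s['opening'])
a=np.radians(23.4);print('cass est',[.4914+.082*np.cos(a),-.0952+.082*np.sin(a)])
plan(s,[.53,-.078,.20],113.4)
```

```text
11.0167 [ 0.49253325 -0.09572386  0.19250519] 25.323638893724972 [-0.01924955 -1.15801187 -0.91916708] 0.2522179106241148
cass est [np.float64(0.5666558793060865), np.float64(-0.062633872967948)]
turn [-88.08   0.51  -0.14] shift cm [-0.75  0.14  4.14]
turn [91.92 -0.14 -0.51] shift cm [-0.75 -0.14 -4.14]
```

>>> drive_tool(deltas=[[[-7, 0, 0], [0, 0, 0], 8.8], [[-7, 0, 0], [0, 0, 0], 8.8], [[-7, 0, 0], [0, 0, 0], 8.8], [[-7, 0, 0], [0, 0, 0], 8.8], [[-7, 0, 0], [0, 0, 0], 8.8], [[-7, 0, 0], [0, 0, 0], 8.8], [[-7, 0, 0], [0, 0, 0], 8.8], [[-7, 0, 0], [0, 0, 0], 8.8], [[-7, 0, 0], [0, 0, 0], 8.8], [[-7, 0, 0], [0, 0, 0], 8.8], [[-7, 0, 0], [0, 0, 0], 8.8], [[-7, 0, 0], [0, 0, 0], 8.8]])

```text
clock: 12.02
tool_pos: [0.4898, -0.0953, 0.188]
eef_rot: [-0.121, 0.697, 0.121, 0.697]
contact_force: [0.2, 0.2, 0.0]
opening: 0.998
```

>>> drive_tool(deltas=[[[-4, 0.5, -0.2], [0, 0, 0], 8.8], [[0, 0, 0], [-0.7, 0.14, 2], 8.8], [[0, 0, 0], [0, 0, 2], 8.8], [[0, 0, 0], [0, 0, 0], 8.8], [[0, 0, 0], [0, 0, 0], 8.8], [[0, 0, 0], [0, 0, 0], 8.8]])

```text
clock: 12.52
tool_pos: [0.5254, -0.0785, 0.1945]
eef_rot: [-0.145, 0.696, 0.141, 0.689]
contact_force: [0.4, -0.0, 0.0]
opening: 0.995
```

Run:
```python
from h import *
from plant import r
s=r.get_state();p=r.snapshot('wrist');pickle.dump((s,p),open('w5.pkl','wb'));print(s['clock'],s['tool_pos'],yaw(s),s['opening'])
cv2.imwrite('pics/w5.png',cv2.resize(p['color'][160:460,130:530,::-1],None,fx=2,fy=2))
```

```text
12.5167 [ 0.5253795  -0.078511    0.19451781] 113.35068917354819 0.994801626963347
```

View pics/w5.png

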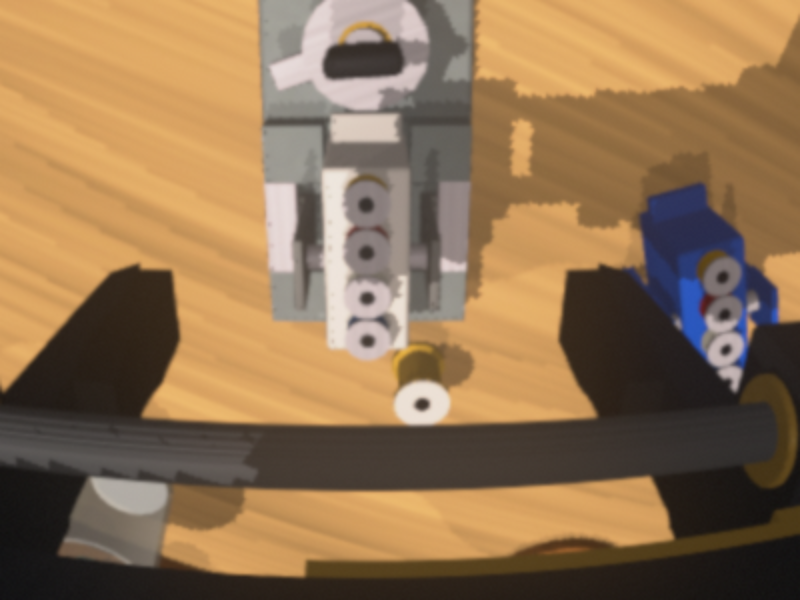

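Key seated in the lock, tongue swung aside (275,75). Bobbins run along x≈367 from y=205 to 340, pads at x≈305 and 434 for y≈185–310, gold spool at (420,400).

Run:
```python
from h import *
s,p=pickle.load(open('w5.pkl','rb'));pos,q=s['tool_pos'],s['eef_rot']
f=lambda u,v,z:onz(wray(p,pos,q,u/2+130,v/2+160),z)
for n,u,v,z in(('b1',367,205,.074),('b4',368,340,.074),('padL far',300,310,.075),('padL near',313,185,.075),('padR far',434,310,.075),('padR near',434,187,.075),('c',325,168,.07),('c',409,168,.07),('c',330,347,.07),('c',408,347,.07),('lock rim c',365,52,.042),('tongue',275,75,.033),('gold',421,403,.036)):
  P=f(u,v,z);a=np.radians(23.4);d=P[:2]-[.4914,-.0952];print(n,P,'dock xy mm',round((d[0]*np.cos(a)+d[1]*np.sin(a))*1000-82,1),round((-d[0]*np.sin(a)+d[1]*np.cos(a))*1000,1))
plan(s,[.5667,-.0626,.11],113.4)
```

```text
b1 [ 0.54   -0.0731  0.074 ] dock xy mm -28.6 1.0
b4 [ 0.5926 -0.05    0.074 ] dock xy mm 28.8 1.3
padL far [ 0.5902 -0.0798  0.075 ] dock xy mm 14.8 -25.1
padL near [ 0.5404 -0.0943  0.075 ] dock xy mm -36.7 -18.6
padR far [ 0.5695 -0.032   0.075 ] dock xy mm 14.8 27.0
padR near [ 0.5236 -0.0536  0.075 ] dock xy mm -35.9 25.4
c [ 0.5342 -0.0924  0.07  ] dock xy mm -41.6 -14.4
c [ 0.5219 -0.0641  0.07  ] dock xy mm -41.7 16.4
c [ 0.6041 -0.0618  0.07  ] dock xy mm 34.7 -14.1
c [ 0.5915 -0.0328  0.07  ] dock xy mm 34.6 17.5
lock rim c [ 0.493  -0.0944  0.042 ] dock xy mm -80.2 0.1
tongue [ 0.5173 -0.1239  0.033 ] dock xy mm -69.6 -36.6
gold [ 0.6363 -0.0036  0.036 ] dock xy mm 87.4 26.5
turn [-0.05 -0.6   0.16] shift cm [ 8.45 -0.18  4.42]
turn [179.95   0.26   0.94] shift cm [ 8.45  0.18 -4.42]
```

>>> drive_tool(deltas=[[[0, -0.6, 0.15], [0, -0.05, 2.2], 8.8], [[0, 0, 0], [0, -0.05, 2.2], 8.8], [[0, 0, 0], [2, 0, 0], 8.8], [[0, 0, 0], [2.2, 0, 0], 8.8], [[0, 0, 0], [2.2, 0, 0], 8.8], [[0, 0, 0], [2, 0, 0], 8.8], [[0, 0, 0], [0, 0, 0], 8.8], [[0, 0, 0], [0, 0, 0], 8.8], [[0, 0, 0], [0, 0, 0], 8.8], [[0, 0, 0], [0, 0, 0], 8.8]])

```text
clock: 13.4
tool_pos: [0.5684, -0.0616, 0.1125]
eef_rot: [-0.143, 0.691, 0.143, 0.694]
contact_force: [-0.7, -0.3, 0.2]
opening: 0.998
```

Run:
```python
from h import *
from plant import r
s=r.get_state();p=r.snapshot('wrist');pickle.dump((s,p),open('w6.pkl','wb'));print(s['clock'],s['tool_pos'],yaw(s),s['contact_force'])
plan(s,[.5663,-.0617,.054],113.4)
cv2.imwrite('pics/w6.png',cv2.resize(p['color'][140:400,130:530,::-1],None,fx=2,fy=2))
```

```text
13.4 [ 0.56840321 -0.06156599  0.11254998] 113.34576825163008 [-0.70777112 -0.27943798  0.1900592 ]
turn [-0.05  0.26  0.1 ] shift cm [ 5.85  0.07 -0.2 ]
turn [ 1.7995e+02  1.5000e-01 -4.2000e-01] shift cm [ 5.85 -0.07  0.2 ]
```

View pics/w6.png

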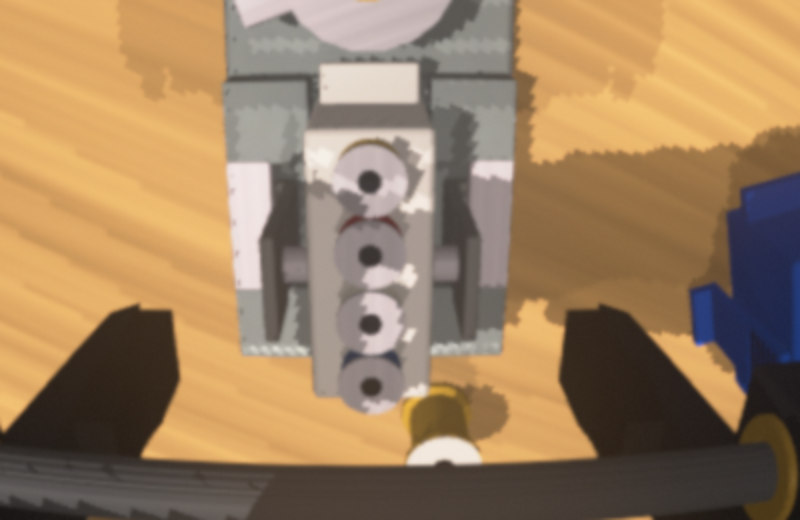

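The fingers (178, 562) are centred on the bobbin line (370), with clear space on both sides. Descend and squeeze.

>>> drive_tool(deltas=[[[0, 0.25, 0.1], [1.2, 0.03, -0.2], 8.8], [[0, 0, 0], [1.6, 0, 0], 8.8], [[0, 0, 0], [1.6, 0, 0], 8.8], [[0, 0, 0], [1, 0, 0], 8.8], [[0, 0, 0], [0.45, 0, 0], 8.8], [[0, 0, 0], [0, 0, 0], 8.8], [[0, 0, 0], [0, 0, 0], 8.8], [[0, 0, 0], [0, 0, 0], 8.8]])

```text
clock: 14.12
tool_pos: [0.5662, -0.0619, 0.0533]
eef_rot: [-0.143, 0.693, 0.143, 0.692]
contact_force: [0.3, -0.4, 0.6]
opening: 0.998
```

>>> drive_tool(deltas=[[[0, 0, 0], [0, 0, 0], 3.5], [[0, 0, 0], [0, 0, 0], 3.5], [[0, 0, 0], [0, 0, 0], 3.5], [[0, 0, 0], [0, 0, 0], 3.5], [[0, 0, 0], [0, 0, 0], 3.5], [[0, 0, 0], [0, 0, 0], 3.5], [[0, 0, 0], [0, 0, 0], 3.5], [[0, 0, 0], [0, 0, 0], 3.5]], force=35)

```text
clock: 14.78
tool_pos: [0.5659, -0.0623, 0.0535]
eef_rot: [-0.143, 0.693, 0.143, 0.692]
contact_force: [-0.5, -1.8, 5.5]
opening: 0.447
```

>>> drive_tool(deltas=[[[0, 0, 0], [-0.2, 0, 0], 3.5], [[0, 0, 0], [-0.3, 0, 0], 3.5], [[0, 0, 0], [-0.5, 0, 0], 3.5], [[0, 0, 0], [0, 0, 0], 3.5], [[0, 0, 0], [0, 0, 0], 3.5]])

```text
clock: 15.2
tool_pos: [0.5658, -0.0619, 0.0629]
eef_rot: [-0.143, 0.693, 0.143, 0.692]
contact_force: [-0.0, 0.6, -1.6]
opening: 0.446
```

Run:
```python
from h import *
from plant import r
s=r.get_state();p=r.snapshot('wrist');print(s['clock'],s['tool_pos'],yaw(s),s['contact_force'],s['moment'],s['opening'])
cv2.imwrite('pics/w7.png',cv2.resize(p['color'][140:400,130:530,::-1],None,fx=2,fy=2))
```

```text
15.2 [ 0.56582564 -0.06193511  0.06287697] 113.35496378585432 [-0.00262042  0.57161209 -1.60101302] [ 0.04970702  0.01888374 -0.02266281] 0.44647311757175984
```

View pics/w7.png

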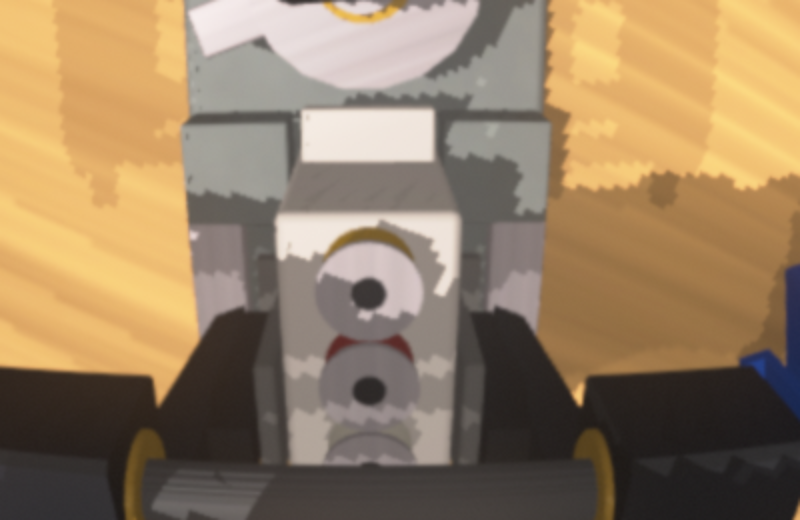

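Both pads are held and the cassette rises with the hand, carrying its weight of about 2 N. Lift on.

>>> drive_tool(deltas=[[[0, 0, 0], [-0.5, 0, 0], 3.5], [[0, 0, 0], [-0.8, 0, 0], 3.5], [[0, 0, 0], [-1.2, 0, 0], 3.5], [[0, 0, 0], [-1.5, 0, 0], 3.5], [[0, 0, 0], [-1.5, 0, 0], 3.5], [[0, 0, 0], [-1.5, 0, 0], 3.5], [[0, 0, 0], [-1.2, 0, 0], 3.5], [[0, 0, 0], [-0.8, 0, 0], 3.5], [[0, 0, 0], [-0.5, 0, 0], 3.5], [[0, 0, 0], [0, 0, 0], 3.5], [[0, 0, 0], [0, 0, 0], 3.5], [[0, 0, 0], [0, 0, 0], 3.5]])

```text
clock: 16.25
tool_pos: [0.5654, -0.0621, 0.157]
eef_rot: [-0.143, 0.694, 0.143, 0.691]
contact_force: [0.6, -0.1, -1.8]
opening: 0.447
```

>>> drive_tool(deltas=[[[0, 0, 0], [0, 0, 0], 3.5], [[0, 0, 0], [0, 0, 0], 3.5], [[0, 0, 0], [0, 0, 0], 3.5], [[0, 0, 0], [0, 0, 0], 3.5], [[0, 0, 0], [0, 0, 0], 3.5], [[0, 0, 0], [0, 0, 0], 3.5]])

```text
clock: 16.75
tool_pos: [0.5659, -0.062, 0.1576]
eef_rot: [-0.143, 0.693, 0.143, 0.692]
contact_force: [0.1, 0.6, -2.1]
opening: 0.448
```

Run:
```python
from h import *
from plant import r
s=r.get_state();p=r.snapshot('scene');print(s['clock'],s['tool_pos'],yaw(s),s['contact_force'],s['moment'],s['opening'],s['qd'].round(3),R.from_quat(s['eef_rot']).apply([1,0,0]))
cv2.imwrite('pics/s8.png',cv2.resize(p['color'][100:340,200:520,::-1],None,fx=2.5,fy=2.5,interpolation=cv2.INTER_CUBIC))
```

```text
16.75 [ 0.56585652 -0.06200311  0.15761598] 113.36241260847397 [ 0.13605738  0.5531837  -2.1263851 ] [0.08923071 0.01363522 0.00147233] 0.44810838803081243 [ 0.001 -0.001 -0.001  0.002  0.    -0.    -0.001] [-2.10754441e-03  1.54514653e-04 -9.99997767e-01]
```

View pics/s8.png

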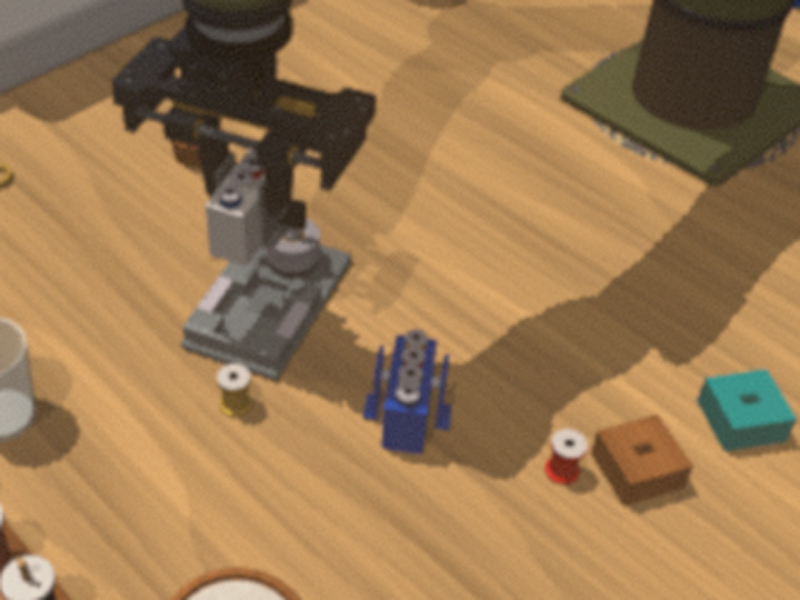

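The cassette hangs level in the fingers at (235,215), well above the empty dock. The key is in the lock (295,215) and the bystanders stand where they were.

```bash
python3 -c "
from plant import r
print(r.finish_job())"
```

```text
the job is handed in; nothing more can be done
None
```

The cassette is out of the dock and held in the fingers, and I handed the job in at about 17 s. No verdict was reported.

- **Key:** I took it from the wooden stand and pushed it into the lock until it bottomed, at 13.8 N and the expected height. I turned it clockwise by about 85° and left it there. The wrist picture put the lock at roughly 1.25–1.3 rad, with the tongue clear of the cassette.
- **Cassette:** I squeezed both catches at 35 N and lifted it straight up. The hand rose 104 mm, which puts the underside about 11 cm above the table and 88 mm above the dock's walls.

**Last checks:**
- The hand was still, and its tilt was about 0.1°.
- The force change of about 2 N matches the cassette's weight.
- In the last scene picture the dock is empty, the key stands in the lock, and the things in view stand upright where they were. Not everything on the table was in that crop.

**One reading disagreed:** the fingers were 39.4 mm apart instead of the 42 mm expected for fully squeezed catches. I put this down to give in the pads under the grip, because the cassette came free and stayed steady.

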